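# Load the coupon box into the reader's dock and shut the retaining bar

### The job

Push the slotted box of test coupons lengthwise down the lane between the two low guide rails of the reader's loading dock until it is fully home against the end stop, then swing the retaining bar shut across the lane behind it. The rails are the reader's set gauge, so neither the box nor the robot may touch either of them. Only push, gently, with the fingertips: do not grip or lift the box, and leave the dish, the vial and the tin beside the dock alone.

Things in the scene. Friction and masses are not known exactly. Their poses are not given: they have to be found in the camera images.
- coupon_box: open black box of upright metal coupons, loose, about 0.1 kg; outside 48 mm (its x) by 76 mm (its y, the long way), walls 22 mm high, coupons to 28 mm; origin at the centre of its underside. It starts on the bench in front of the lane's mouth, off centre and askew, roughly lengthwise. Either end may lead
- dock: fixed loading dock of a small bench reader. Origin on the bench, on the lane's centre line, under the shut retaining bar; x points down the lane to the reader, y to its left, z up. The bench itself is the lane's floor. Lane mouth at x = -75 mm. A keeper post 12 mm square, 23 mm high, stands outside the right rail at x = +11, y = -50 mm
- stop_face (a point): middle of the end stop's face (two rubber buffers, 4 to 15 mm above the bench), at dock x = +84 mm, y = 0: the home box touches it, its centre then at dock x = +46, y = 0 and its rear face at x = +8 mm. 13 mm beyond it begins the white reader housing, 80 mm deep, 104 mm wide, 54 mm high
- rail_left: left guide rail, aluminium bar 162 mm long, 10 mm wide, only 9 mm high, fixed; origin at the middle of its inner lower edge, x along the lane. The lane between the rails' inner faces is 62 mm wide (y = -31 to +31 mm of the dock), 7 mm more than the box on each side
- rail_right: right guide rail, mirror image of the left one. Well to its right, outside the work, stands a box topped with a stack of loose paper, about 0.2 m high: pass over or round it
- retaining_bar (a joint): hinge of the steel retaining bar, rad: 0 shut (square across the lane, at its stop), growing to 2.8 as it opens. At value q the bar points from its pivot along (-sin q, -cos q) in the dock's x, y: at 1.57 straight back out along the lane, beyond that outward to the left. Starts at 2.1 to 2.6, clear of the lane; stays where it is left (friction, under 1 N at mid-length)
- bar_pivot (a point): pivot of the retaining bar, left of the left rail (dock x = 0, y = +58 mm), at the bar's mid-height, 17.5 mm. The bar is 102 mm long from here, 6 mm thick, from 12 to 23 mm above the bench, so it passes over the rails; a thumb tab at its end rises to 35 mm. The shut bar stands 5 mm behind the home box; a box not home is in its way
- sample_dish: round clear lidded dish, 56 mm wide, 12 mm high, loose, on the bench right of the reader; origin at the centre of its underside; leave alone
- vial: capped glass vial, 21 mm wide, 44 mm high, loose, standing right of the right rail; origin at the centre of its underside; leave alone
- fuse_tin: flat tin 50 x 68 x 20 mm, loose, on the bench left of the reader; origin at the centre of its underside; leave alone
There are look-alikes about, which are no part of the job. Of the things shaped like the coupon_box, the black one is meant.

How it is judged:
By the outcome, as a careful person would: the job done as asked, in the order asked, and still so for the second after the job is handed in, with the robot touching nothing.
It also fails if it takes over 72 s, if anything falls off the work surface, if the arm or the gripper's body presses on something with over 40 N, if the wrist force passes 120 N, or if a joint passes its speed limit or range.

### The arm

A 6-joint arm with a two-finger parallel gripper is mounted at the origin on a cart in front of the work surface, level with it; the furniture and walls round the work are solid. World frame = base frame: x ahead of the robot, y to its left, z up, the work surface at z = 0. Lengths are in m, angles in degrees, forces in N, time in s.
With the tool pointing down it reaches from about 0.325 to 0.9 m from the base axis. Payload 6.1 kg.
Tool frame: the origin (TCP) lies at the very end of the fingers, on their centre line; the grasp point (between the pads) lies 19 mm behind it (ctrl.tcp_to_grasp is the distance from the TCP to the grasp point, in m); y points along the fingers, z is the direction in which the jaws open and shut, and the axes are right-handed (so a half turn about y gives the same grasp; the last joint's range is limited). The gripper opens to 85 mm and grips with 20 to 120 N. Pads are 22 mm wide; open, the fingers measure 114 mm over their backs; the gripper's body (76 mm by 85 mm) begins 54 mm behind the grasp point. The pads swing forward as they close: fully open they stand 13 mm farther back than shut.
Start: joints at [68.635, 12.628, 87.462, -0, 79.91, -7.225], TCP at [0.153, 0.606, 0.231] pointing down, gripper open.
Joint ranges: [-170.65, 170.65], [-52.31, 119.04], [5.05, 147.46], [-71.25, 251.25], [11.57, 151.72], [-153.62, 153.62]. Speed limits (degrees/s): [147.25, 147.25, 172.46, 180, 180, 180].

### API

Orientations are given as [roll, pitch, yaw] about the fixed x, y, z axes, in that order (R = Rz(yaw) Ry(pitch) Rx(roll)).
In Python, from bench import ctrl gives the robot as it stands. The module is installed in compiled form; this text tells all that it offers.
- The arm moves only by the tool send_rows, never from a script. Its argument "deltas" is one flat list of numbers, 7 for each row, row after row: the shift along the tool's x, y, z in cm, then the turn, a rotation vector about the tool's x, y, z in rad, then the closure in counts, from 0 (fully open) to 255 (shut). In form: [tx, ty, tz, wx, wy, wz, claw, tx, ty, tz, wx, wy, wz, claw, ...]. A call has 1 to 20 rows; each row is the pose to reach, as a shift and turn from the pose commanded when the call began, along the tool's axes at that moment; what a row does not reach only later rows make up. A row lasts 1/10 s, in which the tool goes at most 50 mm and 8.59 degrees, less where a joint would pass 70% of its speed; a pose out of reach is approached as far as the arm can. A call with a gripper value outside its range is refused whole. The fingers move at their own pace and stop on an object; "squeeze" is the grip in N (left out, the last holds). Time passes only in rows, so rows that repeat a pose let the fingers close. It gives the time, the measured TCP pose, the force and the opening at its end, in the units of the state.
- ctrl.state(): the state, without advancing time (a new reading comes with each control period).
- ctrl.grab_frame(name): name is "scene" or "top" or "wrist"; returns the picture (384x512x3 uint8, red, green, blue); there is no depth.
- ctrl.camera_model(name): a dict with "mtx" (3x3 intrinsics, pixels), "distortion" ([k1, k2, p1, p2, k3] as OpenCV has them; the pictures are not rectified), "rvec" (rotation vector, rad) and "tvec" (3), from world to camera coordinates, as OpenCV has them. Camera axes: x right, y down, z forward; pixel columns grow to the right and rows downward; lengths in m; the calibration is good to about 2 mm. A picture is of the moment at which its call begins: read the wrist's pose just before it. camera_model takes no time and is no camera call; for the wrist camera it gives the pose at the moment of the call.
- ctrl.finish_job(): hands the job in, once; it reports no verdict.
The state is a dict: "time": time; "qpos": joint angles; "joint_vel": joint speeds; "joint_efforts": joint torques, N m; "position": TCP position; "tcp_rot": TCP orientation; "contact_force": force on the tool from outside, world axes, zero at the start; "ft_torque": the same for the moment, N m; "opening": finger opening in m.
Only numpy, scipy, OpenCV 4.12 (cv2) and the standard library are available. Lean on these libraries where they do the work, as an engineer would, in place of code of your own. Each camera call takes 0.05 s, during which the arm holds its last target. There are 200 camera calls.

## Working session

There is one attempt and no reset: what is moved stays moved. The work goes in short steps, Python scripts to look and compute and a tool call to move; the robot and the scene stay as the last step left them, time stands still between calls to the robot, and variables do not carry over. Pictures are saved under pics/ and viewed, about 8 in all and at most 12, crops included, and the job is handed in when it is done.

Besides the shell and the picture viewer there is one more tool, called after "Call:" as name(argument=value, ...) on one line, values as JSON. send_rows: Moves the arm, as the interface text tells. Its arguments: {"type":"object","properties":{"deltas":{"type":"array","items":{"type":"number"}},"squeeze":{"type":"number"}},"required":["deltas"]}

```bash
mkdir -p pics; cat > h.py <<'E'
import numpy as np, cv2
from bench import ctrl
from scipy.spatial.transform import Rotation as R
def cam(n):
    m=ctrl.camera_model(n); return [np.array(m[k],float) for k in("mtx","distortion","rvec","tvec")]
def ray(c,uv,z):
    K,d,r,t=c; Rm=cv2.Rodrigues(r)[0]; uv=np.array(uv,float).reshape(-1,1,2)
    p=cv2.undistortPoints(uv,K,d).reshape(-1,2); D=np.c_[p,np.ones(len(p))]@Rm; C=-Rm.T@t.ravel()
    return C+D*((z-C[2])/D[:,2])[:,None]
def proj(c,P):
    K,d,r,t=c; return cv2.projectPoints(np.array(P,float).reshape(-1,3),r,t,K,d)[0].reshape(-1,2)
def snap(n,f):
    im=ctrl.grab_frame(n); cv2.imwrite('pics/'+f,im[:,:,::-1]); return im
E
python3 - <<'E'
from h import *
s=ctrl.state(); print(s)
for n in("scene","top"):
    snap(n,n+'0.png'); c=cam(n); print(n,c[0][0,0],-cv2.Rodrigues(c[2])[0].T@c[3].ravel())
i=np.hstack([cv2.imread('pics/top0.png')]);cv2.imwrite('pics/top0b.png',cv2.resize(i,(800,600),interpolation=cv2.INTER_CUBIC))
i=cv2.imread('pics/scene0.png');cv2.imwrite('pics/scene0b.png',cv2.resize(i,(800,600),interpolation=cv2.INTER_CUBIC))
E
```

```text
{'time': 0.0, 'qpos': array([ 6.86342744e+01,  1.26756111e+01,  8.75261272e+01,  3.06732394e-03,
        7.99110419e+01, -7.22364743e+00]), 'joint_vel': array([0.01286015, 0.01830223, 0.01026028, 0.01132633, 0.01118926,
       0.02014962]), 'joint_efforts': array([-5.23689087e-04, -4.96917772e+01, -3.89386117e+01, -4.26443239e-04,
        1.13711500e-02,  2.84416262e-05]), 'position': array([0.15245269, 0.6054923 , 0.23019191]), 'tcp_rot': array([-9.01115056e+01,  1.71761587e-02, -1.41426352e+01]), 'contact_force': array([ 0.1807954 , -0.08080386, -0.2063452 ]), 'ft_torque': array([-0.0769486 ,  0.02110946, -0.03064895]), 'opening': 0.08518411681367392}
scene 443.340986558622 [-0.02710319 -0.30896796  0.65028504]
top 468.973638670104 [ 0.35607368 -0.02925567  1.1318786 ]
```

View pics/top0b.png

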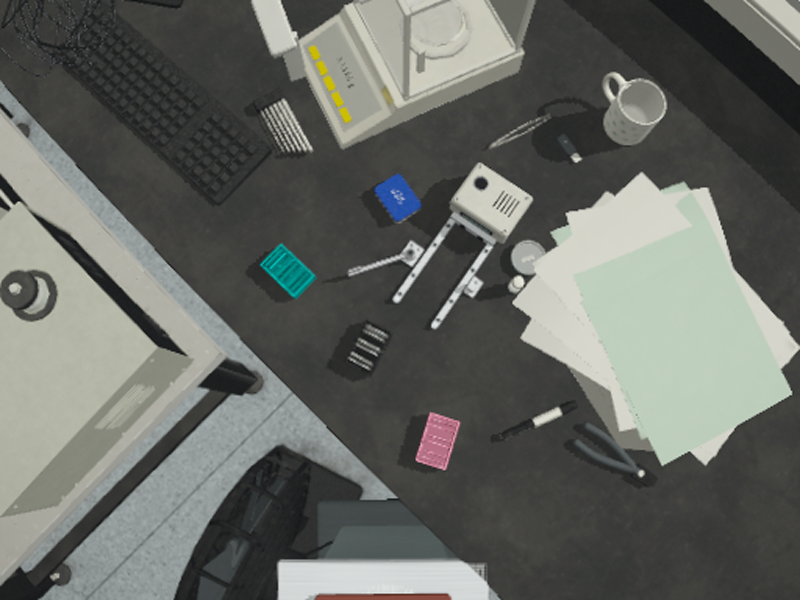

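View pics/scene0b.png

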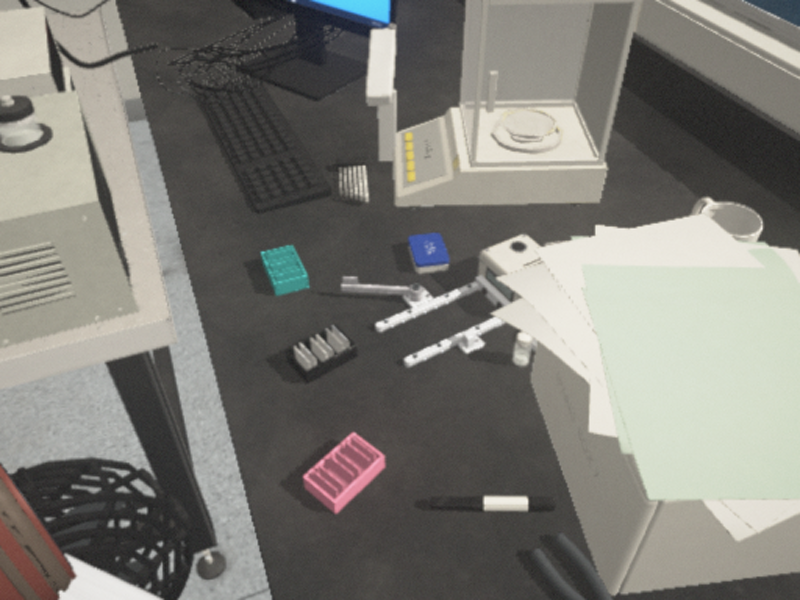

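Top view (800 px scale): the rails' near ends are at (398,298) and (435,325) and they run to the white reader at (492,200). The bar pivot is near (412,252) with its tab at (350,272). The black box is at (369,347), the vial at (516,285), the dish at (527,257) and the blue tin at (398,198). Next I'll get rough world positions and the wrist camera geometry.

```bash
python3 - <<'E'
from h import *
np.set_printoptions(precision=4,suppress=True)
c=cam("top")
def f(uv,z): return ray(c,np.array(uv)*.64-.18,z)
print("rails near L,R; far L,R\n",f([(398,298),(435,325),(452,220),(491,243)],.009))
print("pivot,tab",f([(413,252)],.025),f([(350,272)],.033))
print("box",f([(369,347)],.02),"vial",f([(516,285)],.04),"dish",f([(527,257)],.012),"tin",f([(398,198)],.02))
print("stack corners",f([(522,339),(515,290),(575,205)],.2))
im=cv2.imread('pics/top0.png');h=cv2.cvtColor(im,cv2.COLOR_BGR2HSV)
for n in("scene","wrist"): print(n,cam(n)[0].ravel(),cam(n)[1].ravel())
w=cam("wrist"); s=ctrl.state(); Rt=R.from_euler('xyz',s['tcp_rot'],degrees=True).as_matrix(); Rc=cv2.Rodrigues(w[2])[0]
print("tool R\n",Rt,"\ncam in tool pos",Rt.T@(-Rc.T@w[3].ravel()-s['position']),"\ncam axes in tool\n",Rt.T@Rc.T)
# rails
g=cv2.cvtColor(im,cv2.COLOR_BGR2GRAY)[130:230,210:340]
cv2.imwrite('pics/crop1.png',cv2.resize(im[120:250,200:350],None,fx=5,fy=4.5,interpolation=cv2.INTER_CUBIC))
E
```

```text
rails near L,R; far L,R
 [[ 0.5526 -0.0281  0.009 ]
 [ 0.5098 -0.085   0.009 ]
 [ 0.6779 -0.1149  0.009 ]
 [ 0.6398 -0.1759  0.009 ]]
pivot,tab [[ 0.6221 -0.0519  0.025 ]] [[0.5894 0.0452 0.033 ]]
box [[0.4752 0.0166 0.02  ]] vial [[ 0.5659 -0.2081  0.04  ]] dish [[ 0.6161 -0.2319  0.012 ]] tin [[ 0.7115 -0.0292  0.02  ]]
stack corners [[ 0.4644 -0.1872  0.2   ]
 [ 0.5285 -0.1803  0.2   ]
 [ 0.6437 -0.266   0.2   ]]
scene [443.341    0.     260.1062   0.     443.341  192.757    0.       0.
   1.    ] [0.0393 0.     0.     0.     0.    ]
wrist [299.9386   0.     259.038    0.     299.9386 187.8226   0.       0.
   1.    ] [-0.0509  0.      0.      0.      0.    ]
tool R
 [[ 0.9697 -0.0007  0.2443]
 [-0.2443 -0.0017  0.9697]
 [-0.0002 -1.     -0.0018]] 
cam in tool pos [-0.0693 -0.1421  0.0007] 
cam axes in tool
 [[-0.0006  0.9622  0.2724]
 [ 0.0003 -0.2724  0.9622]
 [ 1.      0.0007 -0.0001]]
```

```bash
python3 - <<'E'
from h import *
np.set_printoptions(precision=3,suppress=True)
a,b=cam("top"),cam("scene")
def P(c): return np.c_[cv2.Rodrigues(c[2])[0],c[3].reshape(3,1)]
def tri(p,q):
    n=lambda c,x: cv2.undistortPoints((np.array(x,float)*.64-.18).reshape(1,1,2),c[0],c[1]).reshape(2,1)
    X=cv2.triangulatePoints(P(a),P(b),n(a,p),n(b,q)).ravel(); return X[:3]/X[3]
print("table corner",tri((222,352),(170,345)),"knob",tri((20,282),(14,103)),"instr corner?",tri((187,353),(133,305)))
print("tab check",tri((350,272),(350,280)))
for z in(0,.1,.2,.3): print(z,ray(a,np.array([(222,352),(5,115),(187,353)])*.64,z)[:,:2].ravel())
E
```

```text
table corner [ 0.474  0.271 -0.078] knob [0.538 0.475 0.224] instr corner? [ 0.467  0.309 -0.007]
tab check [0.592 0.043 0.029]
0 [0.47  0.247 0.886 0.662 0.468 0.303]
0.1 [0.46  0.223 0.839 0.601 0.459 0.274]
0.2 [0.45  0.198 0.792 0.54  0.449 0.245]
0.3 [0.44  0.174 0.745 0.479 0.439 0.215]
```

Furniture on the left reaches z of about 0.22 near (0.54,0.475). I'll lift first, then cross over to a viewpoint above the lane mouth.

Call:
send_rows(deltas=[0,-4,0,0,0,0,0,0,-8,0,0,0,0,60,0,-11,0,0,0,0,120,2,-11,-2,0,0,0,170,5,-11,-5,0,0.05,0,170,8,-11,-8,0,0.1,0,170,11,-11,-11,0,0.15,0,170,14,-11,-14,0,0.2,0,170,17.5,-11,-17.5,0,0.25,0,170,21,-11,-21,0,0.3,0,170,24.5,-11,-24.5,0,0.36,0,170,28,-11,-28,0,0.36,0,170,31.5,-11,-31.5,0,0.36,0,170,35,-11,-35,0,0.36,0,170,38.5,-11,-38.5,0,0.36,0,170,42,-11,-42,0,0.36,0,170,45.5,-10,-45.5,0,0.36,0,170,48.5,-8,-48.5,0,0.36,0,170,51,-5,-51,0,0.36,0,170,52,-3,-52,0,0.36,0,170])

```text
time: 2.1
position: [0.53, -0.0282, 0.2586]
tcp_rot: [-90.1, 0.1, -34.9]
contact_force: [-0.7, 0.6, -0.2]
opening: 0.0283
```

```bash
python3 - <<'E'
from h import *
s=ctrl.state(); print(s['position'],s['tcp_rot'],s['contact_force'],s['opening'],s['qpos'],s['joint_vel'].max())
im=snap("wrist","w1.png"); np.save('w1.npy',np.concatenate([np.ravel(x) for x in cam("wrist")]))
cv2.imwrite('pics/w1b.png',cv2.resize(cv2.imread('pics/w1.png'),(800,600),interpolation=cv2.INTER_CUBIC))
E
```

```text
[ 0.53000802 -0.02816507  0.2586207 ] [-90.09346043   0.10598061 -34.9429328 ] [-0.65117542  0.64202453 -0.15304923] 0.028279784842371182 [-1.15304116e+01 -1.23578703e+00  9.94467656e+01 -4.40917805e-02
  8.19234150e+01 -6.65813193e+01] 15.838994276482964
```

View pics/w1b.png

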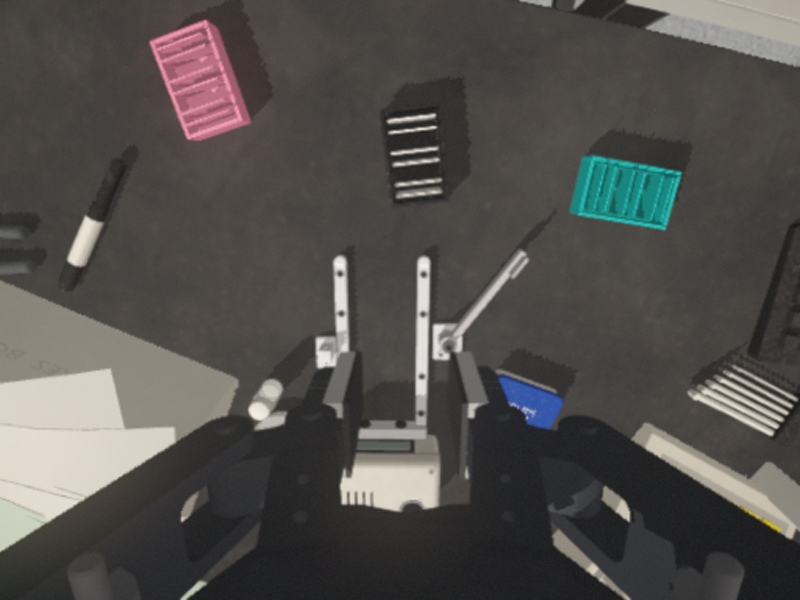

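The wrist view (800 px scale) shows the lane from rail ends (340,262) and (424,262) downwards. The black box is at (414,155), slightly askew, the bar runs from its pivot (450,342) to its tab (520,262), the vial is at (265,398) and the pink and teal decoys are well clear. I'll retake it now the arm is still and measure.

```bash
python3 - <<'E'
from h import *
np.set_printoptions(precision=4,suppress=True)
snap("wrist","tmp.png")
s=ctrl.state(); im=snap("wrist","w2.png")[:,:,::-1]; c=cam("wrist"); print(s['position'],s['tcp_rot'],s['joint_vel'].max())
np.save('w2.npy',np.concatenate([np.ravel(x) for x in c]))
g=cv2.cvtColor(im,cv2.COLOR_BGR2GRAY)
m=(g>125).astype(np.uint8); m[:155]=0
n,l,st,ce=cv2.connectedComponentsWithStats(m)
for i in range(1,n):
    if st[i,4]>60: print(st[i],ce[i])
crop=im[55:235,190:370]; cv2.imwrite('pics/w2c.png',cv2.resize(crop,(756,756)[:2] if 0 else (600,600),interpolation=cv2.INTER_CUBIC))
# rails edges per row
for v in(172,180,190,200,208,215): 
    r=g[v,205:290].astype(int); print(v,[205+i for i in range(85) if r[i]>110])
E
```

```text
[ 0.5282 -0.0267  0.2569] [-90.1939   0.3991 -34.9404] 3.1376291062905217
[ 43 155  19  18 229] [ 51.2314 163.048 ]
[277 164  62  70 688] [301.8779 202.7384]
[202 166  22  71 707] [214.9194 205.8543]
[ 229  167   47  118 1193] [264.311  237.8919]
[    0   183   152   170 13893] [ 53.5953 262.0397]
[471 238  41  21  89] [491.1798 248.2697]
[464 241  44  23 120] [485.95   251.7167]
[460 245  46  24 145] [482.1034 255.8276]
[159 246  23  29 421] [170.2375 260.5843]
[441 248  62  34 681] [472.4023 263.7372]
[ 407  274  105   72 2155] [470.5281 310.1077]
[ 218  295   64   33 1713] [250.8453 310.6492]
[386 312  17  22 167] [394.1078 321.7126]
[116 315  11  18  78] [120.4872 324.1026]
[355 342  48  42 315] [373.4095 358.9746]
172 [213, 214, 215, 216, 217, 218, 219, 220, 221, 267, 268, 269, 270, 271, 272, 273, 274, 275]
180 [214, 215, 216, 217, 218, 219, 220, 221, 222, 267, 268, 269, 270, 271, 272, 273, 274, 275]
190 [214, 215, 216, 217, 218, 219, 220, 221, 222, 267, 268, 269, 270, 271, 272, 273, 274, 275]
200 [214, 215, 216, 217, 218, 219, 220, 221, 222, 267, 268, 269, 270, 271, 272, 273, 274]
208 [215, 216, 217, 218, 219, 220, 221, 222, 267, 268, 269, 270, 271, 272, 273, 274]
215 [215, 216, 217, 218, 219, 220, 221, 222, 223, 266, 267, 268, 269, 270, 271, 272, 273, 274, 277, 278, 279, 280, 281, 282, 283, 284, 285, 286, 287, 288, 289]
```

View pics/w2c.png

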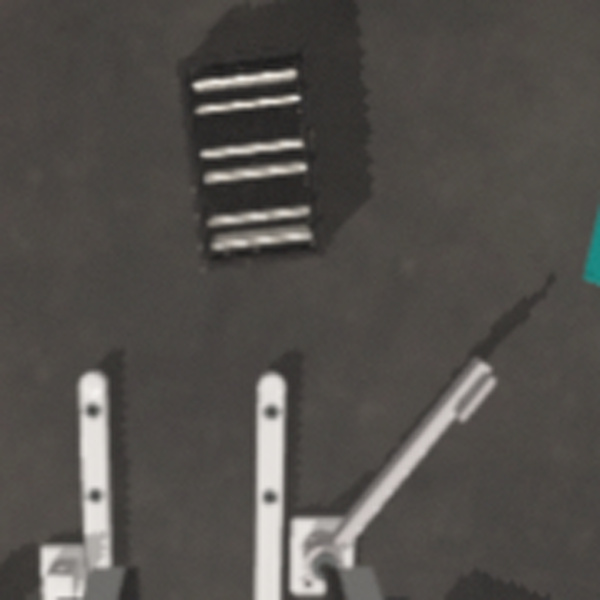

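```bash
cat >> h.py <<'E'
def load(f):
    a=np.load(f); return [a[:9].reshape(3,3),a[9:14],a[14:17],a[17:20]]
E
python3 - <<'E'
from h import *
np.set_printoptions(precision=4,suppress=True)
c=load('w2.npy'); im=cv2.imread('pics/w2.png'); g=cv2.cvtColor(im,cv2.COLOR_BGR2GRAY).astype(float)
def edges(row,lo,hi,th=100):
    r=g[row,lo:hi]; k=np.where(r>th)[0]; a,b=k[0],k[-1]
    return lo+a-(r[a]-th)/(r[a]-r[a-1]), lo+b+(r[b]-th)/(r[b]-r[b+1])
L,Rr=[],[]
for v in range(172,206,2):
    a=edges(v,206,232);b=edges(v,258,276+8)
    Rr.append([(a[0],v),(a[1],v)]);L.append([(b[0],v),(b[1],v)])
def fit(e):
    P=ray(c,e,.009)[:,:2]; vx,vy,x,y=cv2.fitLine(P.astype(np.float32),cv2.DIST_HUBER,0,.001,.001).ravel(); d=np.array([vx,vy]); d*=np.sign(d[0]); return d,np.array([x,y])
lines={k:fit([q[j] for q in Q]) for k,Q,j in(("Rout",Rr,0),("Rin",Rr,1),("Lin",L,0),("Lout",L,1))}
for k,(d,p) in lines.items(): print(k,np.degrees(np.arctan2(d[1],d[0])),p)
yaw=np.mean([np.arctan2(d[1],d[0]) for d,p in lines.values()]); ex=np.array([np.cos(yaw),np.sin(yaw)]); ey=np.array([-ex[1],ex[0]])
off={k:p@ey for k,(d,p) in lines.items()}; print(np.degrees(yaw),off); 
cy=np.mean(list(off.values()))
# mouth ends (top of round ends), z 9
col=lambda u:[v for v in range(150,200) if g[v,u]>100][0]
e=[np.array([(u,col(u)-.3)]) for u in(217,218,219,270,271,272)]; mx=[(ray(c,x,.009)[0,:2]@ex) for x in e]; print("mouth",mx)
o=ex*(np.mean(mx)+.075)+ey*cy; print("dock origin",o)
def D(p): p=np.array(p)[:,:2]-o; return np.c_[p@ex,p@ey]*1000
f=lambda q:np.array(q)/3.3333+[190,55]-.35
print("box corners top",D(ray(c,f([(190,68),(300,60),(315,240),(207,262)]),.022)))
lc=D(ray(c,f([(193,85),(197,108),(202,153),(205,178),(209,220),(213,245)]),.028));rc=D(ray(c,f([(296,73),(299,98),(302,145),(305,168),(309,211),(310,235)]),.028))
print("coupon mid",(lc+rc)/2,"ang",np.degrees(np.arctan2(*(rc-lc).T))) 
print("tab",D(ray(c,f([(482,380)]),.033)),"pivot",D(ray(c,f([(322,562)]),.024)),"vial,tin",D(ray(c,[(170,258)],.044)),D(ray(c,np.array([(535,398)])*.64,.02)))
bp=D(ray(c,f([(480,360),(345,515)]),.023)); print("bar left? edge",bp)
np.save('dock.npy',np.r_[o,yaw])
E
```

```text
Rout -35.70517 [ 0.5262 -0.1002]
Rin -35.379017 [ 0.5375 -0.0923]
Lin -35.194756 [ 0.5667 -0.0405]
Lout -35.21332 [ 0.5745 -0.0307]
-35.37307 {'Rout': np.float32(0.22293997), 'Rin': np.float32(0.23588726), 'Lin': np.float32(0.29498655), 'Lout': np.float32(0.30753523)}
mouth [np.float64(0.45626997870433555), np.float64(0.4562583785121716), np.float64(0.45624674575962393), np.float64(0.45696570270900744), np.float64(0.45559638367874106), np.float64(0.4569389354470286)]
dock origin [ 0.5869 -0.0913]
box corners top [[-188.648     4.0757]
 [-191.761    43.5085]
 [-128.0665   50.7505]
 [-119.51     10.4229]]
coupon mid [[-184.5719   23.6117]
 [-176.4263   24.9631]
 [-160.577    26.6166]
 [-152.1865   27.8177]
 [-137.1057   29.5089]
 [-128.2786   30.5689]] ang [-6.9005 -5.9317 -4.9939 -6.1269 -5.6239 -6.3875]
tab [[-77.6737 114.4784]] pivot [[ 0.1333 57.4652]] vial,tin [[ 43.6238 -97.7508]] [[ 49.082  139.2125]]
bar left? edge [[-83.4394 115.6777]
 [-19.7953  66.1001]]
```

Dock frame: origin (0.5869,-0.0913), yaw -35.4°. As a check, the pivot measures (0.1,57.5) mm against the stated (0,58). The box is at dock (-156,27) mm, yawed about +6°. I'll square and centre it first with a two-finger side push from its left, starting above that side.

Call:
send_rows(deltas=[-1,0,1,0,0.13,0,135,-2,0,2,0,0.27,0,135,-3,0,3,0,0.4,0,135,-4,0,4,0,0.53,0,135,-5,0,5,0,0.66,0,135,-6,0,6,0,0.8,0,135,-7,0,6,0,0.93,0,135,-7,0,6,0,1.06,0,135,-7,2,6,0,1.2,0,135,-7,5,6,0,1.33,0,135,-7,9,6,0,1.46,0,135,-7,13,6,0,1.58,0,135,-7,16,6,0,1.58,0,135,-7,18,6,0,1.58,0,135,-7,18,6,0,1.58,0,135,-7,18,6,0,1.58,0,135])

```text
time: 3.85
position: [0.5073, 0.0648, 0.0829]
tcp_rot: [-89.9, 0.1, -125.2]
contact_force: [-0.2, 0.0, 0.6]
opening: 0.0401
```

```bash
cat >> h.py <<'E'
def dock(p):
    o=np.load('dock.npy'); a=o[2]; p=np.atleast_2d(p)[:,:2]-o[:2]; return np.c_[p@[np.cos(a),np.sin(a)],p@[-np.sin(a),np.cos(a)]]*1000
def where():
    s=ctrl.state(); print('t',s['time'],'dock mm',dock(s['position']).round(1),'z',s['position'][2].round(4),'yaw dock',(s['tcp_rot'][2]-np.degrees(np.load('dock.npy')[2])).round(2),'tilt',s['tcp_rot'][:2].round(2),'F',s['contact_force'].round(2),'open',round(s['opening'],4),'j6',s['qpos'][5].round(1)); return s
E
python3 - <<'E'
from h import *
where(); im=snap("wrist","w3.png"); where(); np.save('w3.npy',np.concatenate([np.ravel(x) for x in cam("wrist")]))
cv2.imwrite('pics/w3b.png',cv2.resize(cv2.imread('pics/w3.png'),(800,600),interpolation=cv2.INTER_CUBIC))
E
```

```text
t 3.85 dock mm [[-155.2   81.2]] z 0.0829 yaw dock -89.85 tilt [-8.993e+01  6.000e-02] F [-0.25  0.04  0.57] open 0.0401 j6 33.7
t 3.9 dock mm [[-154.5   81.4]] z 0.0836 yaw dock -89.87 tilt [-89.85   0.11] F [ 0.89  0.22 -0.54] open 0.0402 j6 33.7
```

View pics/w3b.png

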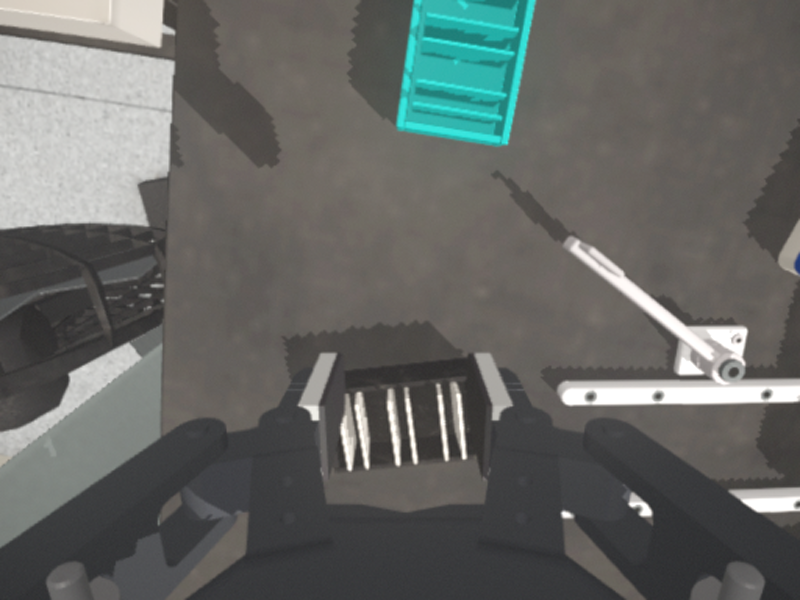

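The fingertips' light end faces span rows 352–415, at about u=322 and u=490. The box is below and beyond them at (410,420), and the bar is clear on the right. Next I'll compare the fingertip pixels with the projected TCP.

```bash
python3 - <<'E'
from h import *
np.set_printoptions(precision=1,suppress=True)
c=load('w3.npy'); s=ctrl.state(); Rt=R.from_euler('xyz',s['tcp_rot'],degrees=True).as_matrix()
for y in(0,-.004,-.008):
    pts=[(x,y,z) for z in(-.020,-.0345,.020,.0345) for x in(-.011,.011)]
    print(y,(proj(c,s['position']+np.array(pts)@Rt.T)/.64).ravel())
E
```

```text
0 [344.6 347.6 347.  407.7 300.4 347.5 304.5 407.5 467.2 347.7 464.7 407.8
 511.5 347.6 507.2 407.6]
-0.004 [343.1 352.5 345.6 413.8 297.7 352.3 302.1 413.6 468.8 352.5 466.1 413.9
 514.2 352.5 509.7 413.7]
-0.008 [341.5 357.5 344.1 420.2 294.9 357.4 299.5 420.  470.5 357.6 467.7 420.3
 517.1 357.5 512.3 420.1]
```

Fingers are 22 mm deep and the tips sit about 4 mm above the TCP at this opening. Now I'll descend beside the box and push it gently right.

Call:
send_rows(deltas=[0,2,0,0,0,0,135,0,4,0,0,0,0,135,0,6,0,0,0,0,135,0,7,0,0,0,0,135,0,7.4,0,0,0,0,135,0.6,7.4,0,0,0,0,135,1.1,7.4,0,0,0,0,135,1.3,7.4,0,0,0,0,135,1.5,7.4,0,0,0,0,135,1.8,7.4,0,0,0,0,135,2.1,7.4,0,0,0,0,135,2.4,7.4,0,0,0,0,135,2.7,7.4,0,0,0,0,135,3,7.4,0,0,0,0,135,3.3,7.4,0,0,0,0,135,3.6,7.4,0,0,0,0,135,3.9,7.4,0,0,0,0,135,4.2,7.4,0,0,0,0,135,4.4,7.4,0,0,0,0,135,4.5,7.4,0,0,0,0,135])

```text
time: 5.9
position: [0.4804, 0.0271, 0.0072]
tcp_rot: [-90.0, -0.0, -125.3]
contact_force: [0.6, 0.9, 0.9]
opening: 0.0398
```

```bash
python3 - <<'E'
from h import *
where(); im=snap("top","t2.png"); where()
E
```

```text
t 5.9 dock mm [[-155.3   34.8]] z 0.0072 yaw dock -89.93 tilt [-9.001e+01 -1.000e-02] F [0.65 0.85 0.92] open 0.0398 j6 29.1
t 5.95 dock mm [[-155.4   34.7]] z 0.0072 yaw dock -89.93 tilt [-9.001e+01 -2.000e-02] F [ 0.08 -0.71 -0.43] open 0.0399 j6 29.1
```

Call:
send_rows(deltas=[-1.5,0,0,0,0,0,135,-3,0,0,0,0,0,135,-3,-3,0,0,0,0,135,-3,-7,0,0,0,0,135,-3,-11,0,0,-0.14,0,150,-2,-15,1,0,-0.28,0,160,-1,-18,2,0,-0.42,0,170,0,-20,3,0,-0.56,0,170,1,-20,4,0,-0.7,0,170,2,-20,4.5,0,-0.84,0,170,3,-20,4.5,0,-0.98,0,170,3.5,-20,4.5,0,-1.12,0,170,3.5,-20,4.5,0,-1.26,0,170,3.5,-20,4.5,0,-1.4,0,170,3.5,-20,4.5,0,-1.54,0,170,3.5,-20,4.5,0,-1.57,0,170,3.5,-20,4.5,0,-1.57,0,170,3.5,-20,4.5,0,-1.57,0,170])

```text
time: 7.75
position: [0.4975, -0.0266, 0.2073]
tcp_rot: [-90.0, 0.0, -35.4]
contact_force: [-0.0, 1.1, -0.2]
opening: 0.0283
```

```bash
python3 - <<'E'
from h import *
where(); im=snap("wrist","w4.png"); np.save('w4.npy',np.concatenate([np.ravel(x) for x in cam("wrist")])); where()
im=cv2.imread('pics/w4.png'); cv2.imwrite('pics/w4c.png',cv2.resize(im[60:230,180:350],(680,680)[:2] if 0 else (595,595),interpolation=cv2.INTER_CUBIC))
E
```

```text
t 7.75 dock mm [[-110.3    1. ]] z 0.2073 yaw dock 0.02 tilt [-9.e+01  1.e-02] F [-0.03  1.15 -0.16] open 0.0283 j6 -66.8
t 7.8 dock mm [[-110.3    0.8]] z 0.2073 yaw dock 0.01 tilt [-9.e+01  1.e-02] F [ 0.08 -0.52 -0.  ] open 0.0284 j6 -66.8
```

View pics/w4c.png

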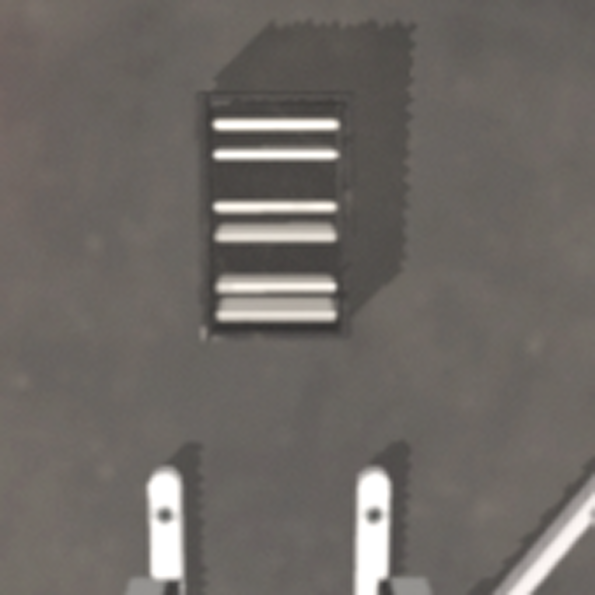

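The box is now square to the lane: coupons span u 214–338 and the outline 205–347 (crop), with rails at u 165 and 374. I'll compute its offset from the lane centre.

```bash
python3 - <<'E'
from h import *
np.set_printoptions(precision=1,suppress=True)
c=load('w4.npy'); f=lambda q:np.array(q)/3.5+[180,60]-.36
print("rail centre pts",dock(ray(c,f([(163.5,515),(374,515),(165,555),(372.5,555)]),.009)))
print("rail ends",dock(ray(c,f([(165,467),(374,467)]),.009)))
print("coupon ends",dock(ray(c,f([(213,125),(339,125),(213,155),(338,155),(214,207),(337,207)]),.028)))
print("outline L,R",dock(ray(c,f([(205,200),(347,200)]),.022)),"front/back",dock(ray(c,f([(276,335),(276,95)]),.022)))
im=cv2.imread('pics/w4.png',0).astype(float)
for v in(200,205,210,215):
    r=im[v]; e=[]
    for lo,hi in((212,240),(272,300)):
        k=np.where(r[lo:hi]>175)[0]; a,b=lo+k[0],lo+k[-1]
        e+= [a-(r[a]-160)/(r[a]-r[a-1]), b+(r[b]-160)/(r[b]-r[b+1])]
    d=dock(ray(c,[(x,v) for x in e],.009))[:,1]; print(v,e,d,"mid",d.mean())
E
```

```text
rail centre pts [[-59.7 -37.9]
 [-59.8  34.3]
 [-45.  -37.9]
 [-45.1  34.2]]
rail ends [[-76.9 -36.9]
 [-77.   33.9]]
coupon ends [[-187.7  -17.8]
 [-187.7   19.2]
 [-179.1  -18. ]
 [-179.1   19. ]
 [-164.   -17.9]
 [-164.    19. ]]
outline L,R [[-165.8  -20.9]
 [-165.8   22.3]] front/back [[-124.3    0.7]
 [-196.4    0.7]]
200 [np.float64(221.45454545454547), np.float64(231.37662337662337), np.float64(281.3953488372093), np.float64(291.12987012987014)] [-43.5 -31.7  28.   39.6] mid -1.888682281954667
205 [np.float64(221.93333333333334), np.float64(231.4025974025974), np.float64(281.34939759036143), np.float64(290.8888888888889)] [-43.2 -31.8  28.1  39.6] mid -1.8333116587295102
210 [np.float64(222.15853658536585), np.float64(231.625), np.float64(281.2352941176471), np.float64(290.78494623655916)] [-43.1 -31.7  28.1  39.6] mid -1.7740135493777398
215 [np.float64(222.24137931034483), np.float64(231.68421052631578), np.float64(281.02666666666664), np.float64(290.65656565656565)] [-43.2 -31.8  28.   39.7] mid -1.842936736274197
```

```bash
python3 - <<'E'
from h import *
o=np.load('dock.npy'); a=o[2]; o[:2]+=-.001*np.array([np.cos(a),np.sin(a)])-.00184*np.array([-np.sin(a),np.cos(a)]); np.save('dock.npy',o); where()
E
```

```text
t 7.8 dock mm [[-109.3    2.7]] z 0.2073 yaw dock 0.01 tilt [-9.e+01  1.e-02] F [ 0.08 -0.52 -0.  ] open 0.0284 j6 -66.8
```

Call:
send_rows(deltas=[-2,0,0,0,0,0,170,-5,0,0,0,0,0,170,-8,0,0,0,0,0,170,-10,0,0,0,0,0,170,-11.2,2,0,0,0,0,170,-11.2,5,0,0,0,0,170,-11.2,9,0,0,0,0,170,-11.2,13,0,0,0,0,170,-11.2,16,0,0,0,0,170,-11.2,18,0,0,0,0,170,-11.2,19.2,0,0,0,0,170,-11.2,19.6,0,0,0,0,170,-11.2,19.6,0,0,0,0,170])

```text
time: 9.1
position: [0.406, 0.0375, 0.0115]
tcp_rot: [-90.0, -0.0, -35.3]
contact_force: [0.4, -0.7, 0.9]
opening: 0.0283
```

```bash
python3 - <<'E'
from h import *
where()
E
```

```text
t 9.1 dock mm [[-221.     2.1]] z 0.0115 yaw dock 0.02 tilt [-90.  -0.] F [ 0.42 -0.74  0.85] open 0.0283 j6 -60.5
```

Call:
send_rows(deltas=[0.5,0,0,0,0,0,170,0.9,0,0,0,0,0,170,1.2,0,0,0,0,0,170,1.4,0,0,0,0,0,170,1.6,0,0,0,0,0,170,1.9,0,-0.02,0,0,0,170,2.2,0,-0.06,0,0,0,170,2.5,0,-0.1,0,0,0,170,2.8,0,-0.14,0,0,0,170,3.1,0,-0.18,0,0,0,170,3.4,0,-0.22,0,0,0,170,3.7,0,-0.24,0,0,0,170,4,0,-0.25,0,0,0,170,4.2,0,-0.25,0,0,0,170,4.2,0,-0.25,0,0,0,170])

```text
time: 10.6
position: [0.439, 0.0109, 0.0114]
tcp_rot: [-90.0, -0.0, -35.4]
contact_force: [0.1, 0.3, 0.0]
opening: 0.0285
```

```bash
python3 - <<'E'
from h import *
where()
E
```

```text
t 10.6 dock mm [[-178.7   -0.5]] z 0.0114 yaw dock 0.02 tilt [-8.999e+01 -3.000e-02] F [0.09 0.33 0.05] open 0.0285 j6 -63.5
```

Call:
send_rows(deltas=[-1.5,0,0,0,0,0,170,-2,-4,0,0,0,0,170,-2,-8,0,0,0,0,170,0,-12,0,0,0,0,170,3,-16,0,0,0,0,170,6,-18,0,0,0,0,170,9,-19,0,0,0,0,170,10,-19,0,0,0,0,170,10,-19,0,0,0,0,170,10,-19,0,0,0,0,170])

```text
time: 11.6
position: [0.5182, -0.0456, 0.1996]
tcp_rot: [-90.1, 0.2, -35.3]
contact_force: [-0.4, 0.2, 0.1]
opening: 0.0284
```

```bash
python3 - <<'E'
from h import *
where(); im=snap("wrist","w5.png"); np.save('w5.npy',np.concatenate([np.ravel(x) for x in cam("wrist")])); where()
im=cv2.imread('pics/w5.png'); cv2.imwrite('pics/w5c.png',cv2.resize(im[60:230,180:350],(595,595),interpolation=cv2.INTER_CUBIC))
E
```

```text
t 11.6 dock mm [[-81.4  -0.7]] z 0.1996 yaw dock 0.04 tilt [-90.06   0.2 ] F [-0.39  0.22  0.06] open 0.0284 j6 -68.4
t 11.65 dock mm [[-81.4  -0.7]] z 0.1997 yaw dock 0.06 tilt [-90.06   0.19] F [-0.39  0.69  0.85] open 0.0287 j6 -68.4
```

View pics/w5c.png

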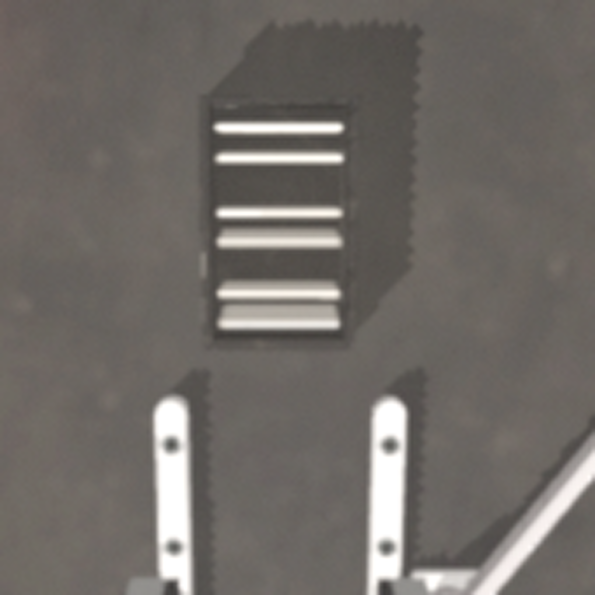

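The box is square and centred: coupon mid u≈279.5 against rail mid u≈280.5 (crop), under 1 mm. I'll go back behind it and push it down the lane.

Call:
send_rows(deltas=[-3,0,0,0,0,0,170,-6,0,0,0,0,0,170,-9,0,0,0,0,0,170,-11.2,2,0,0,0,0,170,-11.5,6,0,0,0,0,170,-11.5,10,0,0,0,0,170,-11.5,14,0,0,0,0,170,-11.5,17,0,0,0,0,170,-11.5,18.5,0,0,0,0,170,-11.5,19,0,0,0,0,170,-11.5,19,0,0,0,0,170,-11,19,0,0,0,0,170,-10.5,19,0,0,0,0,170,-10.2,19,0,0,0,0,170,-10,19,0,0,0,0,170,-9.7,19,0,0,0,0,170,-9.4,19,0,0,0,0,170,-9.1,19,0,0,0,0,170,-8.8,19,0,0,0,0,170,-8.5,19,0,0,0,0,170])

```text
time: 13.65
position: [0.4509, 0.0023, 0.0112]
tcp_rot: [-90.0, 0.0, -35.3]
contact_force: [-1.0, 1.5, 0.3]
opening: 0.0284
```

```bash
python3 - <<'E'
from h import *
where()
E
```

```text
t 13.65 dock mm [[-164.    -0.6]] z 0.0112 yaw dock 0.03 tilt [-9.001e+01  1.000e-02] F [-0.99  1.55  0.25] open 0.0284 j6 -64.4
```

Call:
send_rows(deltas=[0.4,0,0,0,0,0,170,0.8,0,0,0,0,0,170,1.2,0,0,0,0,0,170,1.6,0,0,0,0,0,170,2,0,0,0,0,0,170,2.4,0,0,0,0,0,170,2.8,0,0,0,0,0,170,3.2,0,0,0,0,0,170,3.6,0,0,0,0,0,170,4,0,0,0,0,0,170,4.4,0,0,0,0,0,170,4.8,0,0,0,0,0,170,5.2,0,0,0,0,0,170,5.6,0,0,0,0,0,170,6,0,0,0,0,0,170,6.4,0,0,0,0,0,170,6.8,0,0,0,0,0,170,7.2,0,0,0,0,0,170,7.6,0,0,0,0,0,170,8,0,0,0,0,0,170])

```text
time: 15.65
position: [0.5163, -0.044, 0.0113]
tcp_rot: [-90.0, 0.0, -35.3]
contact_force: [-0.5, -0.0, 0.1]
opening: 0.0285
```

```bash
python3 - <<'E'
from h import *
where();snap("top","t3.png"); snap("wrist","w6.png"); np.save('w6.npy',np.concatenate([np.ravel(x) for x in cam("wrist")]))
a=cv2.resize(cv2.imread('pics/t3.png')[110:260,210:360],(400,400),interpolation=cv2.INTER_CUBIC);b=cv2.resize(cv2.imread('pics/w6.png')[150:350,156:356],(400,400),interpolation=cv2.INTER_CUBIC)
cv2.imwrite('pics/c6.png',np.hstack([a,b]))
E
```

```text
t 15.65 dock mm [[-83.9  -0.5]] z 0.0113 yaw dock 0.03 tilt [-90.   0.] F [-0.51 -0.01  0.14] open 0.0285 j6 -68.3
```

View pics/c6.png

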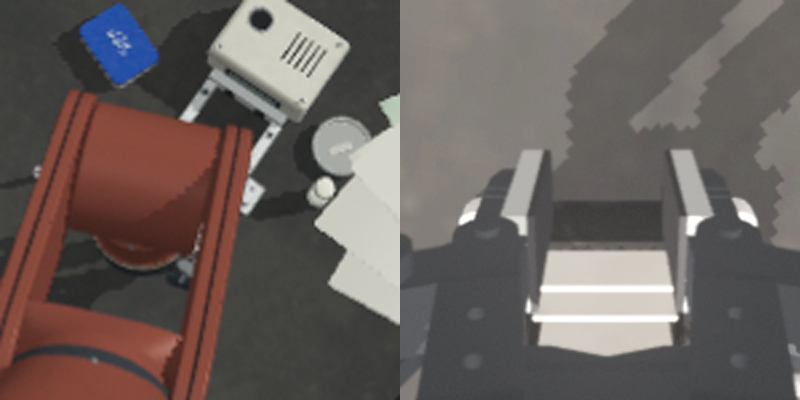

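The box is square and centred between the fingers, with the rail mouths symmetric either side, so I'll keep pushing.

Call:
send_rows(deltas=[0.4,0,0,0,0,0,170,0.8,0,0,0,0,0,170,1.2,0,0,0,0,0,170,1.6,0,0,0,0,0,170,2,0,0,0,0,0,170,2.4,0,0,0,0,0,170,2.8,0,0,0,0,0,170,3.2,0,0,0,0,0,170,3.6,0,0,0,0,0,170,4,0,0,0,0,0,170,4.4,0,0,0,0,0,170,4.8,0,0,0,0,0,170,5.2,0,0,0,0,0,170,5.6,0,0,0,0,0,170,6,0,0,0,0,0,170,6.4,0,0,0,0,0,170,6.7,0,0,0,0,0,170,7,0,0,0,0,0,170,7.2,0,0,0,0,0,170,7.2,0,0,0,0,0,170])

```text
time: 17.75
position: [0.5751, -0.0857, 0.0114]
tcp_rot: [-90.0, -0.0, -35.3]
contact_force: [0.7, -0.0, -0.2]
opening: 0.0283
```

```bash
python3 - <<'E'
from h import *
where()
E
```

```text
t 17.75 dock mm [[-11.8  -0.4]] z 0.0114 yaw dock 0.03 tilt [-9.e+01 -3.e-02] F [ 0.69 -0.02 -0.25] open 0.0283 j6 -70.9
```

Call:
send_rows(deltas=[0.1,0,0,0,0,0,170,0.2,0,0,0,0,0,170,0.3,0,0,0,0,0,170,0.4,0,0,0,0,0,170,0.4,0,0,0,0,0,170])

```text
time: 18.25
position: [0.5782, -0.0879, 0.0113]
tcp_rot: [-90.0, -0.0, -35.3]
contact_force: [-0.4, 0.9, -0.3]
opening: 0.0286
```

Call:
send_rows(deltas=[0.1,0,0,0,0,0,170,0.2,0,0,0,0,0,170,0.2,0,0,0,0,0,170])

```text
time: 18.55
position: [0.5799, -0.0891, 0.0113]
tcp_rot: [-90.0, -0.0, -35.3]
contact_force: [-0.2, 0.2, 0.4]
opening: 0.0286
```

```bash
python3 - <<'E'
from h import *
s=where(); a=np.load('dock.npy')[2]; print(s['contact_force'][:2]@[np.cos(a),np.sin(a)])
E
```

```text
t 18.55 dock mm [[-6.  -0.4]] z 0.0113 yaw dock 0.03 tilt [-9.e+01 -2.e-02] F [-0.22  0.22  0.4 ] open 0.0286 j6 -71.1
-0.30693229724414584
```

Call:
send_rows(deltas=[0.1,0,0,0,0,0,170,0.1,0,0,0,0,0,170])

```text
time: 18.75
position: [0.5806, -0.0896, 0.0113]
tcp_rot: [-90.0, -0.0, -35.3]
contact_force: [-0.7, 0.7, -0.8]
opening: 0.0284
```

Call:
send_rows(deltas=[0.1,0,0,0,0,0,170,0.1,0,0,0,0,0,170])

```text
time: 18.95
position: [0.5815, -0.0902, 0.0113]
tcp_rot: [-90.0, -0.0, -35.3]
contact_force: [-0.9, -0.4, -0.0]
opening: 0.0285
```

Call:
send_rows(deltas=[0.1,0,0,0,0,0,170,0.1,0,0,0,0,0,170])

```text
time: 19.15
position: [0.5823, -0.0908, 0.0113]
tcp_rot: [-90.0, -0.0, -35.3]
contact_force: [-1.3, -0.6, 0.1]
opening: 0.0287
```

Call:
send_rows(deltas=[0.1,0,0,0,0,0,170,0.1,0,0,0,0,0,170])

```text
time: 19.35
position: [0.5831, -0.0914, 0.0114]
tcp_rot: [-90.0, -0.0, -35.3]
contact_force: [-0.4, 0.1, -0.4]
opening: 0.0283
```

```bash
python3 - <<'E'
from h import *
s=where(); a=np.load('dock.npy')[2]; print(s['contact_force'][:2]@[np.cos(a),np.sin(a)])
snap("wrist","w7.png"); np.save('w7.npy',np.concatenate([np.ravel(x) for x in cam("wrist")])); s=where();print(s['contact_force'][:2]@[np.cos(a),np.sin(a)])
snap("scene","s7.png")
a=cv2.resize(cv2.imread('pics/s7.png')[120:270,200:350],(400,400),interpolation=cv2.INTER_CUBIC);b=cv2.resize(cv2.imread('pics/w7.png')[150:350,156:356],(400,400),interpolation=cv2.INTER_CUBIC)
cv2.imwrite('pics/c7.png',np.hstack([a,b]))
E
```

```text
t 19.35 dock mm [[-2.  -0.4]] z 0.0114 yaw dock 0.03 tilt [-9.e+01 -1.e-02] F [-0.43  0.09 -0.38] open 0.0283 j6 -71.2
-0.4077140077499194
t 19.4 dock mm [[-2.  -0.4]] z 0.0113 yaw dock 0.03 tilt [-9.e+01 -2.e-02] F [ 0.19 -0.05 -0.78] open 0.0282 j6 -71.2
0.18611483882000024
```

View pics/c7.png

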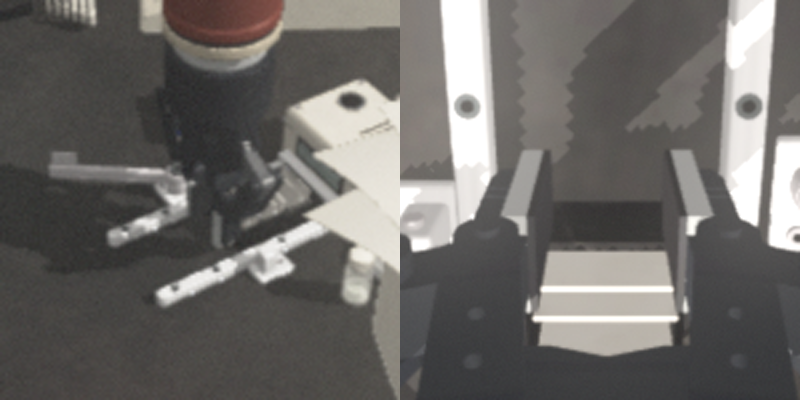

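Fingers and box are still centred between the rails, but no stop force has shown yet. I'll advance in small steps.

Call:
send_rows(deltas=[0.05,0,0,0,0,0,170,0.1,0,0,0,0,0,170,0.1,0,0,0,0,0,170])

```text
time: 19.75
position: [0.5838, -0.0919, 0.0113]
tcp_rot: [-90.0, -0.0, -35.3]
contact_force: [-1.5, -0.5, 0.0]
opening: 0.0286
```

Call:
send_rows(deltas=[0.05,0,0,0,0,0,170,0.1,0,0,0,0,0,170,0.1,0,0,0,0,0,170])

```text
time: 20.05
position: [0.5847, -0.0925, 0.0113]
tcp_rot: [-90.0, -0.0, -35.3]
contact_force: [-1.0, 0.4, 0.3]
opening: 0.0284
```

Call:
send_rows(deltas=[0.05,0,0,0,0,0,170,0.1,0,0,0,0,0,170,0.1,0,0,0,0,0,170])

```text
time: 20.35
position: [0.5847, -0.0925, 0.0112]
tcp_rot: [-90.0, 0.1, -35.3]
contact_force: [-3.9, 2.3, 3.5]
opening: 0.0284
```

A stop force of about 4.5 N built up with the TCP halted, so the box is home. I'll back off and look at the box, stop and bar with the fingers opened.

Call:
send_rows(deltas=[-0.2,0,0,0,0,0,170,-1,0,0,0,0,0,170,-2.5,0,0,0,0,0,170,-4,0,0,0,0,0,170,-5,-3,0,0,0,0,170,-6,-7,0,0,0,0,120,-7,-11,0,0,0,0,60,-8,-15,0,0,0,0,0,-8.5,-19,0,0,0,0,0,-8.5,-22,0,0,0,0,0,-8.5,-24,0,0,0,0,0,-8.5,-24.5,0,0,0,0,0,-8.5,-24.5,0,0,0,0,0,-8.5,-24.5,0,0,0,0,0])

```text
time: 21.75
position: [0.5153, -0.0436, 0.2546]
tcp_rot: [-90.0, 0.1, -35.3]
contact_force: [0.3, -0.2, -0.2]
opening: 0.0853
```

```bash
python3 - <<'E'
from h import *
o=np.load('dock.npy'); a=o[2]; o[:2]+=.003*np.array([np.cos(a),np.sin(a)]); np.save('dock.npy',o)
snap("wrist","tmp.png"); where(); im=snap("wrist","w8.png"); np.save('w8.npy',np.concatenate([np.ravel(x) for x in cam("wrist")])); where()
im=cv2.imread('pics/w8.png'); cv2.imwrite('pics/w8c.png',cv2.resize(im[145:325,190:370],(600,600),interpolation=cv2.INTER_CUBIC))
E
```

```text
t 21.8 dock mm [[-88.1  -0.9]] z 0.2543 yaw dock 0.03 tilt [-90.07   0.16] F [-0.42  1.08  0.22] open 0.0855 j6 -68.2
t 21.85 dock mm [[-88.1  -0.9]] z 0.2543 yaw dock 0.03 tilt [-90.07   0.17] F [-0.87  0.59 -0.76] open 0.0854 j6 -68.2
```

View pics/w8c.png

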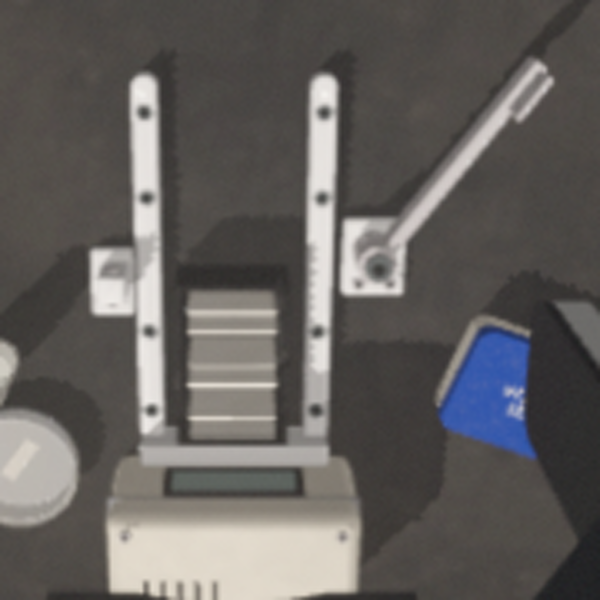

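The box sits against the stop, square and central between the rails. The bar's pivot is at (378,262) and its tab at (533,90), and the tin, dish and vial look undisturbed. Next I'll measure the bar angle and plan the arc.

```bash
python3 - <<'E'
from h import *
np.set_printoptions(precision=1,suppress=True)
c=load('w8.npy'); f=lambda q:np.array(q)/3.3333+[190,145]-.35
D=lambda q,z:dock(ray(c,f(q),z))
piv=D([(378,264)],.025); print("pivot",piv,"rail end",D([(144,74),(323,74)],.009),"rail mid",D([(147,198),(321,198)],.009).mean(0),D([(149,331),(317,331)],.009).mean(0))
bar=D([(400,236),(432,200),(470,156),(505,112)],.023); print("bar top mid",bar)
d=bar[-1]-bar[0]; print("q from pts",np.arctan2(-d[0],-d[1])); 
t=D([(542,68),(524,112)],.035); print("tab",t,"q pivot->tab",[np.arctan2(-(x-piv[0])[0],-(x-piv[0])[1]) for x in t])
print("box rear/front top",D([(232,267),(232,440)],.022),"stop front edge",D([(232,443)],.015),"sides",D([(182,285),(284,285)],.022))
print("tin edges",D([(440,400),(480,318)],.02))
E
```

```text
pivot [[-3.3 58.1]] rail end [[-77.3 -35.2]
 [-77.4  35.5]] rail mid [-25.7   0.5] [34.1  0.2]
bar top mid [[-14.5  66.7]
 [-29.7  78.7]
 [-47.8  92.5]
 [-65.5 105. ]]
q from pts 2.2144278674276245
tab [[-85.2 114.1]
 [-68.5 108.7]] q pivot->tab [np.float64(2.1707767189252083), np.float64(2.231514093250097)]
box rear/front top [[-0.8 -0.3]
 [78.8 -0.2]] stop front edge [[84.7 -0.2]] sides [[  7.2 -20.6]
 [  7.1  20.8]]
tin edges [[ 60.8  87.9]
 [ 22.8 102.2]]
```

Call:
send_rows(deltas=[0.4,0,1,0,0.14,0,60,0.8,0,2,0,0.28,0,120,1.2,0,3,0,0.42,0,180,1.6,0,4,0,0.56,0,255,2,0,5,0,0.7,0,255,2.5,0,6,0,0.84,0,255,3,0,7,0,0.98,0,255,3.5,0,8,0,1.12,0,255,4,0,9,0,1.26,0,255,4.5,0,10,0,1.4,0,255,5,0,11,0,1.54,0,255,5.8,0,11.3,0,1.68,0,255,5.8,3,11.3,0,1.82,0,255,5.8,7,11.3,0,1.96,0,255,5.8,11,11.3,0,2.1,0,255,5.8,15,11.3,0,2.21,0,255,5.8,17,11.3,0,2.21,0,255,5.8,17.4,11.3,0,2.21,0,255,5.8,17.4,11.3,0,2.21,0,255])

```text
time: 23.75
position: [0.6278, 0.0149, 0.0808]
tcp_rot: [-90.1, -0.2, -161.9]
contact_force: [0.3, 0.5, 0.2]
opening: -0.0001
```

```bash
python3 - <<'E'
from h import *
s=where(); im=snap("wrist","w9.png"); c=cam("wrist"); s=where()
im=cv2.imread('pics/w9.png'); cv2.imwrite('pics/w9c.png',cv2.resize(im[100:340,120:440],(800,600),interpolation=cv2.INTER_CUBIC))
E
```

```text
t 23.75 dock mm [[-30.1 112. ]] z 0.0808 yaw dock -126.58 tilt [-90.07  -0.15] F [0.28 0.52 0.25] open -0.0001 j6 66.1
t 23.8 dock mm [[-29.  112.7]] z 0.0826 yaw dock -126.58 tilt [-8.999e+01  1.000e-02] F [ 0.4  -0.29  0.39] open 0.0004 j6 66.1
```

View pics/w9c.png

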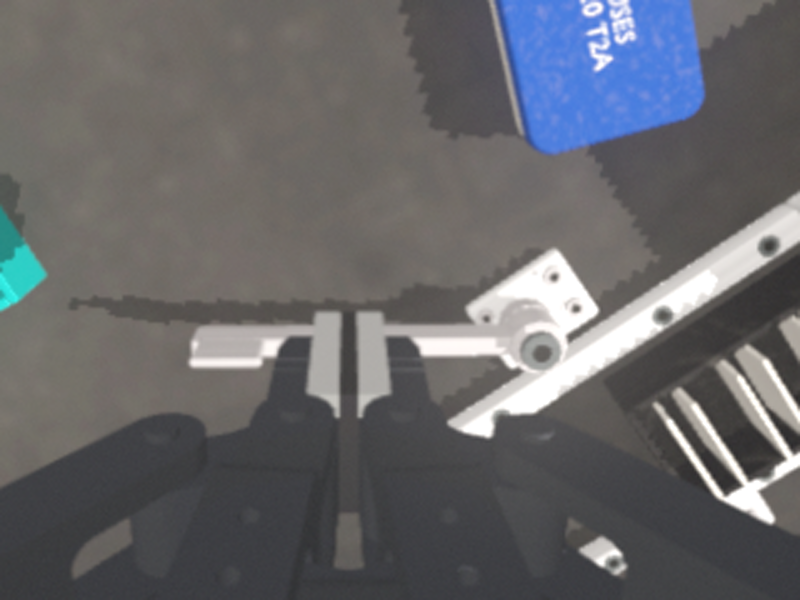

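The closed fingertips (crop u 310–390) point at mid-bar, and the bar lies parallel to the jaws at row ~340. I'll check the gap to the bar's push side before descending.

```bash
python3 - <<'E'
from h import *
np.set_printoptions(precision=1,suppress=True)
c=cam("wrist"); s=where(); Rt=R.from_euler('xyz',s['tcp_rot'],degrees=True).as_matrix()
f=lambda q:np.array(q)*.4+[120,100]-.3
for n,q,z in(("bar back edge",[(290,325),(450,324)],.023),("bar front edge",[(440,355)],.023),("pivot",[(541,350)],.025),("tab",[(192,328),(262,328),(192,362)],.035)):
    print(n,((ray(c,f(q),z)-s['position'])@Rt*1000)[:,[0,2]])
E
```

```text
t 23.8 dock mm [[-29.  112.7]] z 0.0826 yaw dock -126.58 tilt [-90.   0.] F [ 0.4 -0.3  0.4] open 0.0004 j6 66.1
bar back edge [[ 19.6 -17.6]
 [ 19.3  29. ]]
bar front edge [[29.2 26.5]]
pivot [[26.7 55.7]]
tab [[ 15.3 -43.6]
 [ 15.2 -24.3]
 [ 25.6 -44.2]]
```

Call:
send_rows(deltas=[0,2,0,0,0,0,255,0,4,0,0,0,0,255,0,5.5,0,0,0,0,255,0,6.3,0,0,0,0,255,0,6.6,0,0,0,0,255,0,6.6,0,0,0,0,255])

```text
time: 24.4
position: [0.6291, 0.0148, 0.0167]
tcp_rot: [-90.0, 0.0, -162.0]
contact_force: [0.9, 0.0, 1.2]
opening: -0.0
```

```bash
cat > arc.py <<'E'
from h import *
import sys
q0,q1,n=map(float,sys.argv[1:4]); s=where(); p=dock(s['position'])[0]; y=np.radians((s['tcp_rot'][2])-np.degrees(np.load('dock.npy')[2]))
ex=np.array([np.cos(y),np.sin(y)]); ez=np.array([-ex[1],ex[0]]); out=[]
for q in np.linspace(q0,q1,int(n)):
    b=np.array([-np.sin(q),-np.cos(q)]); m=np.array([np.cos(q),-np.sin(q)]); t=np.array([-.2,58])+55*b-14*m-p
    w=-((-q-y+np.pi)%(2*np.pi)-np.pi); out+=[round(t@ex/10,2),0,round(t@ez/10,2),0,round(w,2),0,255]
print(out)
E
python3 arc.py 2.3 1.2 19
```

```text
t 24.4 dock mm [[-29.  112.7]] z 0.0167 yaw dock -126.59 tilt [-8.999e+01  2.000e-02] F [0.89 0.05 1.24] open -0.0 j6 66.1
[np.float64(0.79), 0, np.float64(0.22), 0, np.float64(0.09), 0, 255, np.float64(1.12), 0, np.float64(0.12), 0, np.float64(0.03), 0, 255, np.float64(1.45), 0, np.float64(0.03), 0, np.float64(-0.03), 0, 255, np.float64(1.79), 0, np.float64(-0.03), 0, np.float64(-0.09), 0, 255, np.float64(2.14), 0, np.float64(-0.08), 0, np.float64(-0.15), 0, 255, np.float64(2.48), 0, np.float64(-0.1), 0, np.float64(-0.21), 0, 255, np.float64(2.83), 0, np.float64(-0.1), 0, np.float64(-0.28), 0, 255, np.float64(3.18), 0, np.float64(-0.08), 0, np.float64(-0.34), 0, 255, np.float64(3.52), 0, np.float64(-0.04), 0, np.float64(-0.4), 0, 255, np.float64(3.86), 0, np.float64(0.02), 0, np.float64(-0.46), 0, 255, np.float64(4.2), 0, np.float64(0.11), 0, np.float64(-0.52), 0, 255, np.float64(4.53), 0, np.float64(0.21), 0, np.float64(-0.58), 0, 255, np.float64(4.85), 0, np.float64(0.33), 0, np.float64(-0.64), 0, 255, np.float64(5.17), 0, np.float64(0.47), 0, np.float64(-0.7), 0, 255, np.float64(5.48), 0, np.float64(0.64), 0, np.float64(-0.76), 0, 255, np.float64(5.77), 0, np.float64(0.82), 0, np.float64(-0.83), 0, 255, np.float64(6.06), 0, np.float64(1.01), 0, np.float64(-0.89), 0, 255, np.float64(6.33), 0, np.float64(1.23), 0, np.float64(-0.95), 0, 255, np.float64(6.59), 0, np.float64(1.46), 0, np.float64(-1.01), 0, 255]
```

Call:
send_rows(deltas=[0.4,0,0.1,0,0,0,255,0.8,0,0.1,0,0,0,255,1.1,0,0.1,0,0,0,255,1.45,0,0,0,-0.03,0,255,1.8,0,0,0,-0.09,0,255,2.15,0,-0.1,0,-0.15,0,255,2.5,0,-0.1,0,-0.21,0,255,2.85,0,-0.1,0,-0.28,0,255,3.2,0,-0.1,0,-0.34,0,255,3.5,0,0,0,-0.4,0,255,3.85,0,0,0,-0.46,0,255,4.2,0,0.1,0,-0.52,0,255,4.55,0,0.2,0,-0.58,0,255,4.85,0,0.35,0,-0.64,0,255,5.15,0,0.45,0,-0.7,0,255,5.5,0,0.65,0,-0.76,0,255,5.75,0,0.8,0,-0.83,0,255,6.05,0,1,0,-0.89,0,255,6.35,0,1.25,0,-0.95,0,255,6.6,0,1.45,0,-1.01,0,255])

```text
time: 26.4
position: [0.5705, -0.0195, 0.0168]
tcp_rot: [-89.9, 0.0, -104.0]
contact_force: [0.2, 0.5, -0.6]
opening: -0.0003
```

```bash
sed -i 's/round(t@ex\/10,2)/float(round(t@ex\/10,2))/;s/round(t@ez\/10,2)/float(round(t@ez\/10,2))/;s/round(w,2)/float(round(w,2))/' arc.py; python3 arc.py 1.14 0.06 19
```

```text
t 26.4 dock mm [[-56.9  50.9]] z 0.0168 yaw dock -68.59 tilt [-8.995e+01  2.000e-02] F [ 0.17  0.55 -0.64] open -0.0003 j6 4.1
[0.32, 0, -0.03, 0, -0.06, 0, 255, 0.66, 0, -0.09, 0, -0.12, 0, 255, 0.99, 0, -0.12, 0, -0.18, 0, 255, 1.33, 0, -0.14, 0, -0.24, 0, 255, 1.68, 0, -0.13, 0, -0.3, 0, 255, 2.01, 0, -0.11, 0, -0.36, 0, 255, 2.35, 0, -0.06, 0, -0.42, 0, 255, 2.69, 0, 0.01, 0, -0.48, 0, 255, 3.01, 0, 0.09, 0, -0.54, 0, 255, 3.34, 0, 0.2, 0, -0.6, 0, 255, 3.65, 0, 0.33, 0, -0.66, 0, 255, 3.96, 0, 0.47, 0, -0.72, 0, 255, 4.26, 0, 0.63, 0, -0.78, 0, 255, 4.55, 0, 0.81, 0, -0.84, 0, 255, 4.83, 0, 1.01, 0, -0.9, 0, 255, 5.09, 0, 1.22, 0, -0.96, 0, 255, 5.35, 0, 1.45, 0, -1.02, 0, 255, 5.58, 0, 1.7, 0, -1.08, 0, 255, 5.81, 0, 1.95, 0, -1.14, 0, 255]
```

Call:
send_rows(deltas=[0.3,0,0,0,-0.06,0,255,0.65,0,-0.1,0,-0.12,0,255,1,0,-0.1,0,-0.18,0,255,1.35,0,-0.15,0,-0.24,0,255,1.7,0,-0.15,0,-0.3,0,255,2,0,-0.1,0,-0.36,0,255,2.35,0,-0.05,0,-0.42,0,255,2.7,0,0,0,-0.48,0,255,3,0,0.1,0,-0.54,0,255,3.35,0,0.2,0,-0.6,0,255,3.65,0,0.35,0,-0.66,0,255,3.95,0,0.45,0,-0.72,0,255,4.25,0,0.65,0,-0.78,0,255,4.55,0,0.8,0,-0.84,0,255,4.85,0,1,0,-0.9,0,255,5.1,0,1.2,0,-0.96,0,255,5.35,0,1.45,0,-1.02,0,255,5.6,0,1.7,0,-1.08,0,255,5.8,0,1.95,0,-1.14,0,255,5.8,0,1.95,0,-1.14,0,255])

```text
time: 28.4
position: [0.5753, -0.0807, 0.0166]
tcp_rot: [-90.0, -0.0, -38.8]
contact_force: [-0.5, -0.1, -0.2]
opening: 0.0001
```

```bash
python3 - <<'E'
from h import *
s=where(); im=snap("wrist","w10.png"); np.save('w10.npy',np.concatenate([np.ravel(x) for x in cam("wrist")]))
im=cv2.imread('pics/w10.png'); cv2.imwrite('pics/w10c.png',cv2.resize(im[100:340,100:420],(800,600),interpolation=cv2.INTER_CUBIC))
E
```

```text
t 28.4 dock mm [[-17.5   3.7]] z 0.0166 yaw dock -3.4 tilt [-8.999e+01 -3.000e-02] F [-0.48 -0.09 -0.21] open 0.0001 j6 -67.0
```

Call:
send_rows(deltas=[0.1,0,0,0,-0.03,0,255,0.2,0,0,0,-0.06,0,255,0.2,0,0,0,-0.06,0,255])

```text
time: 28.75
position: [0.5766, -0.0816, 0.0164]
tcp_rot: [-90.0, 0.0, -35.4]
contact_force: [-0.6, -0.6, 0.1]
opening: -0.0003
```

Call:
send_rows(deltas=[0.1,0,0,0,0,0,255,0.1,0,0,0,0,0,255])

```text
time: 28.95
position: [0.5774, -0.0821, 0.0163]
tcp_rot: [-90.0, 0.0, -35.4]
contact_force: [-1.8, 0.5, 0.5]
opening: 0.0003
```

Call:
send_rows(deltas=[0.1,0,0,0,0,0,255,0.1,0,0,0,0,0,255])

```text
time: 29.15
position: [0.5775, -0.0822, 0.0162]
tcp_rot: [-90.0, 0.2, -35.4]
contact_force: [-5.1, 3.0, 4.1]
opening: 0.0003
```

The stop force is about 6 N, so the bar is at its stop. I'll back off, rise and check.

Call:
send_rows(deltas=[-0.2,0,0,0,0,0,255,-1,0,0,0,0,0,255,-2.5,0,0,0,0,0,255,-4,0,0,0,0,0,255,-5,-3,0,0,0,0,255,-5.5,-7,0,0,0,0,180,-6,-11,0,0,0,0,120,-6.5,-15,0,0,0,0,60,-7,-19,0,0,0,0,0,-7,-22,0,0,0,0,0,-7,-24,0,0,0,0,0,-7,-24,0,0,0,0,0,-7,-24,0,0,0,0,0,-7,-24,0,0,0,0,0])

```text
time: 30.55
position: [0.5204, -0.0421, 0.2545]
tcp_rot: [-90.1, 0.1, -35.3]
contact_force: [-0.0, 0.6, -0.4]
opening: 0.0854
```

```bash
python3 - <<'E'
from h import *
snap("wrist","tmp.png"); where(); im=snap("wrist","w11.png"); np.save('w11.npy',np.concatenate([np.ravel(x) for x in cam("wrist")]))
im=cv2.imread('pics/w11.png'); cv2.imwrite('pics/w11c.png',cv2.resize(im[145:325,190:370],(600,600),interpolation=cv2.INTER_CUBIC))
E
```

```text
t 30.6 dock mm [[-84.7   3.4]] z 0.2544 yaw dock 0.03 tilt [-90.07   0.16] F [-0.6   0.02 -1.06] open 0.0859 j6 -67.9
```

View pics/w11c.png

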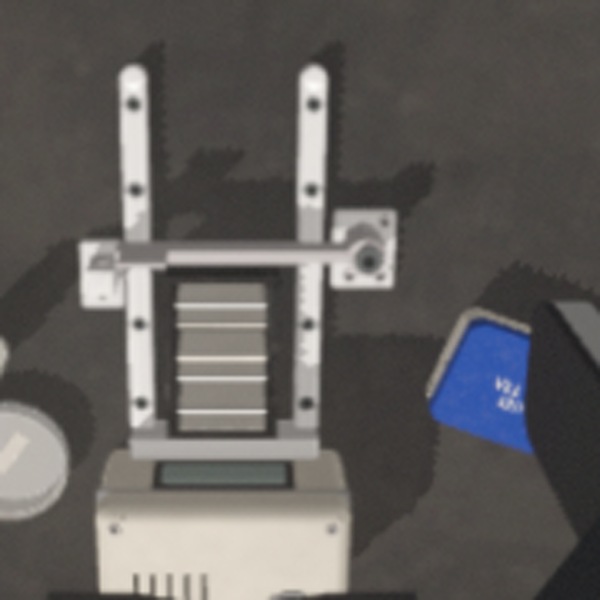

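```bash
python3 - <<'E'
from h import *
np.set_printoptions(precision=1,suppress=True)
def bright(f,us,lo,hi,th):
    g=cv2.imread(f,0).astype(float); o=[]
    for u in us:
        r=g[lo:hi,u]; k=np.where(r>th)[0]; o.append((u,lo+k[0],lo+k[-1]))
    return o
e=bright('pics/w11.png',[242,246,250,254,258,262,266,270,274,278],214,232,105); print(e)
c=load('w11.npy'); m=dock(ray(c,[(u,(a+b)/2) for u,a,b in e],.02)); k=np.polyfit(m[:,1],m[:,0],1); print(m[:,0],"slope deg",np.degrees(np.arctan(k[0])))
f=lambda q:np.array(q)/3.3333+[190,145]-.35
for n,w,Q in(("w8",'w8.npy',[(232,313),(232,418),(232,443)]),("w11",'w11.npy',[(222,305),(222,411),(222,436)])):
    print(n,dock(ray(load(w),f(Q),.02)))
print("pivot,rail ends",dock(ray(c,f([(368,260)]),.025)),dock(ray(c,f([(133,66),(313,66)]),.009)))
E
```

```text
[(242, np.int64(218), np.int64(224)), (246, np.int64(218), np.int64(231)), (250, np.int64(218), np.int64(231)), (254, np.int64(218), np.int64(231)), (258, np.int64(218), np.int64(231)), (262, np.int64(218), np.int64(231)), (266, np.int64(218), np.int64(231)), (270, np.int64(218), np.int64(224)), (274, np.int64(218), np.int64(224)), (278, np.int64(218), np.int64(224))]
[-1.7  3.4  3.3  3.3  3.3  3.3  3.3 -1.8 -1.8 -1.8] slope deg -4.0120616729300185
w8 [[20.5 -0.3]
 [69.3 -0.2]
 [81.5 -0.2]]
w11 [[20.5 -0.1]
 [69.6 -0.1]
 [81.7 -0.2]]
pivot,rail ends [[-1.5 58.4]] [[-76.9 -35.1]
 [-77.   35.8]]
```

The bar's edges stay at rows 218–224 across the whole lane, so it is shut and square. The box hasn't moved since it went home, so I'm handing in.

```bash
python3 - <<'E'
from h import *
print(ctrl.finish_job())
E
```

```text
the job is handed in; nothing more can be done
None
```

The coupon box is home against the end stop, and the retaining bar is swung shut behind it. I handed the job in at about 30.6 s of the 72 s allowed, with the gripper about 25 cm above the bench and touching nothing.

**What I did:** I squared and centred the box with a gentle two-finger side push in front of the mouth. I then pushed it straight down the lane until about 4.5 N built up at the stop. Last, I swung the bar round with closed fingertips, 7 mm above the rails, until about 6 N showed at its stop.

**Last checks:**
- **Box:** it is centred within about 0.5 mm and square. The coupons and stop measured the same before and after the bar was shut, to within 0.3 mm.
- **Bar:** its edges are level right across the lane. My automatic slope fit gave -4°, but some sampled columns picked up the coupons, so I relied on the clean edge rows instead.
- **Rails:** the fingertips stayed above the rails' 9 mm height. The forces reported stayed within noise, about 2 N, until each stop.
- **Other objects:** the tin, dish and vial looked unmoved wherever they were in view.

**Disagreement:** the camera and the touch position of the stop differed by about 2–3 mm along the lane. I went by the contact force. The buffers' contact with the box was hidden from the camera, so "home" rests on that force and on the box not moving afterwards.

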